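# Read the reservoir pressure with a push-on gauge

## Task

Check the pressure in the wider of the two air reservoirs: pick up the T-shaped gauge, press its open rubber bell straight down over the brass valve tip on top of the wide reservoir until the bell seats on the reservoir and the rod comes well out of the gauge, and keep it pressed there for two seconds. Then lift the gauge off and stand it upright on the worktop again. Do not put the gauge on the narrow reservoir.

Things in the scene. Friction and masses are not known exactly. Their poses are not given: they have to be found in the camera images.
- gauge: T-shaped gauge, 0.29 kg, standing on a round rubber bell (42 mm wide, 26 high). Origin: centre of the bell's open underside; z up, x along the level barrel (22 x 120 mm, axis at z = 60 mm). Mid-barrel, above the bell, a grey grip block: 44 mm along x, 26 across y (flat sides), z = 47 to 73. Mouth 33 mm wide; 6 mm inside it a sprung plunger yields 12 mm when seated on a valve (1 to 7 N).
- gauge_rod (a joint): how far the rod (brass button on its end) has come out of the barrel's +x end, in m: 0 at rest, 3 times the plunger's travel, about 0.036 with the gauge seated on the wide reservoir; springs back when lifted off
- reservoir_wide: the wide air reservoir, fixed: aluminium drum 92 mm across on a square foot plate 104 mm wide. Origin: centre of its underside, z up. Flat top at z = 55 mm, where the rim of the seated bell rests. Mid-top stands the brass valve: stem 12 mm thick, 6 high, then a sprung tip 10 mm thick ending at z = 73 mm; hidden pressure holds the tip up with 14 N, so it pushes the gauge's plunger in.
- reservoir_narrow: the other, narrow air reservoir, fixed: a drum 58 mm across and 65 mm high with a like valve (83 mm high in all), foot plate 70 mm wide. Origin: centre of its underside. Not to be gauged.

How it is judged:
By the outcome, as a careful person would: the job done as asked, in the order asked, and still so for the second after the job is handed in, with the robot touching nothing.
It also fails if it takes over 51 s, if anything falls off the work surface, if the arm or the gripper's body presses on something with over 40 N, if the wrist force passes 120 N, or if a joint passes its speed limit or range.

## Robot

A 7-joint arm with a two-finger parallel gripper is mounted at the origin on a cart in front of the work surface, level with it; the furniture and walls round the work are solid. World frame = base frame: x ahead of the robot, y to its left, z up, the work surface at z = 0. Lengths are in m, angles in rad, forces in N, time in s.
With the tool pointing down it reaches from about 0.35 to 0.9 m from the base axis. Payload 7.2 kg.
Tool frame: the origin (TCP) lies midway between the tips of the shut fingers; the grasp point (between the pads) lies 19 mm behind it; z points along the fingers, y is the line along which they close (so a half turn about z gives the same grasp; the last joint's range is limited). The gripper opens to 88 mm and grips with 3 to 60 N. Pads are 20 mm wide; open, the fingers measure 115 mm over their backs; the gripper's body (75 mm by 178 mm) begins 61 mm behind the grasp point.
Start: joints at [-1.344, 0.411, -0.013, 1.596, 0.006, 1.134, -0.082], TCP at [0.182, 0.598, 0.223] pointing down, gripper open.
Joint ranges: [-2.95, 2.95], [-0.29, 1.99], [-1.47, 1.44], [0.14, 2.54], [-1.03, 4.17], [0.13, 1.85], [-2.86, 2.86]. Speed limits (rad/s): [2.39, 2.39, 3.01, 3.01, 3.14, 3.14, 3.14].

## Interface

Orientations are given as a rotation vector (axis times angle).
In Python, from workcell import * gives the robot as it stands.
- The arm moves only by the tool send_rows, never from a script. Its argument "increments" is one flat list of numbers, 5 for each row, row after row: the opening, from 0 (shut) to 1 (fully open), then the shift along the tool's x, y, z in cm, then the turn about the tool's z in degrees. In form: [hand, x, y, z, turn, hand, x, y, z, turn, ...]. A call has exactly 5 rows; each row shifts and turns the commanded pose from where the row before left it, along the tool's axes as they then stand; what a row does not reach is not made up. A row lasts 1/10 s, in which the tool goes at most 50 mm and 8.59 degrees, less where a joint would pass 70% of its speed; a pose out of reach is approached as far as the arm can. A call is refused whole if a number of a shift passes 5 or a number of a turn 8.59, either way. A call with a gripper value outside its range is refused whole. The fingers move at their own pace and stop on an object; the grip force is fixed at half the most. Time passes only in rows, so rows that do not move let the fingers close, or fill a call up. It gives the time, the measured TCP pose, the force, the opening and the grip force at its end, in the units of the state.
- observe(): the state, without advancing time (a new reading comes with each control period).
- read_camera(name): name is "scene" or "top" or "wrist"; returns the picture (384x512x3 uint8, red, green, blue); there is no depth.
- camera_model(name): a dict with "K" (3x3 intrinsics, pixels), "k1" (the pictures are not rectified: a ray, as slopes to the right and down, at radius r is drawn at 1 + k1 r^2 times it, then the intrinsics apply), "rvec" (rotation vector, rad) and "tvec" (3), from world to camera coordinates, as OpenCV has them. Camera axes: x right, y down, z forward; pixel columns grow to the right and rows downward; lengths in m; the calibration is good to about 2 mm. A picture is of the moment at which its call begins: read the wrist's pose just before it. camera_model takes no time and is no camera call; for the wrist camera it gives the pose at the moment of the call.
- finish_job(): hands the job in; it is judged then, once.
The state is a dict: "time_s": time; "joint_positions": joint angles; "joint_vel": joint speeds; "tau": joint torques, N m; "tcp_pos": TCP position; "ee_rot": TCP orientation; "contact_force": force on the tool from outside, world axes, zero at the start; "moment": the same for the moment, N m; "gripper_width": finger opening in m; "finger_force": force on a finger pad.
Only numpy, scipy, OpenCV 4.12 (cv2) and the standard library are available. Lean on these libraries where they do the work, as an engineer would, in place of code of your own. Each camera call takes 0.05 s, during which the arm holds its last target. There are 200 camera calls.

## Working session

There is one attempt and no reset: what is moved stays moved. The work goes in short steps, Python scripts to look and compute and a tool call to move; the robot and the scene stay as the last step left them, time stands still between calls to the robot, and variables do not carry over. Pictures are saved under pics/ and viewed, at most 10 in all, crops included, and the job is handed in when it is done.

Besides the shell and the picture viewer there is one more tool, called as a command line: name --argument value ..., lists and objects as JSON in quotes. send_rows: Moves the arm, as the interface text tells. Its arguments: {"type":"object","properties":{"increments":{"type":"array"}},"required":["increments"]}

```bash
mkdir -p pics; cat > h.py <<'E'
from workcell import *
import numpy as np, cv2
from scipy.spatial.transform import Rotation as R
def ray(m,u,v):
    K=np.array(m["K"]); k=m["k1"]
    d=cv2.undistortPoints(np.array([[[u,v]]],float),K,np.array([k,0,0,0.]))[0,0]
    Rm=R.from_rotvec(m["rvec"]).as_matrix(); t=np.array(m["tvec"])
    return -Rm.T@t, Rm.T@np.array([d[0],d[1],1.])
def onz(m,u,v,z):
    c,d=ray(m,u,v); return c+d*(z-c[2])/d[2]
def two(m1,p1,m2,p2):
    c,d=ray(m1,*p1); e,f=ray(m2,*p2)
    s=np.linalg.lstsq(np.c_[d,-f],e-c,rcond=None)[0]
    a,b=c+s[0]*d,e+s[1]*f
    return (a+b)/2,np.linalg.norm(a-b)
def snap(n,f):
    m=camera_model(n); i=read_camera(n); cv2.imwrite("pics/"+f,i[:,:,::-1]); return m,i
E
python3 - <<'E'
from h import *
s=observe();print(s["time_s"],s["tcp_pos"],s["ee_rot"],s["gripper_width"],s["contact_force"])
print(R.from_rotvec(s["ee_rot"]).as_matrix().round(3))
for n in("scene","top","wrist"):
    m,i=snap(n,n+"0.png");print(n,ray(m,256,192))
E
```

```text
0.0 [0.18148198 0.59752787 0.22180807] [-4.61293464e-01 -3.10742789e+00  2.55528346e-03] 0.08793063943248401 [-0.43715414 -0.28553901  0.60278149]
[[-0.957  0.29  -0.   ]
 [ 0.29   0.957 -0.002]
 [-0.    -0.002 -1.   ]]
scene (array([ 1.16396645, -0.80536137,  0.72864671]), array([-0.53214969,  0.59878642, -0.59865139]))
top (array([ 0.42060117, -0.10176838,  0.95477102]), array([ 0.14714604, -0.01471701, -0.98905896]))
wrist (array([0.10491686, 0.61966236, 0.38288647]), array([ 0.28948903, -0.08260921, -0.95368832]))
```

View pics/scene0.png

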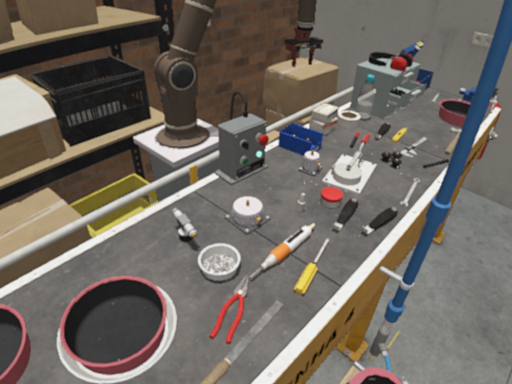

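View pics/top0.png

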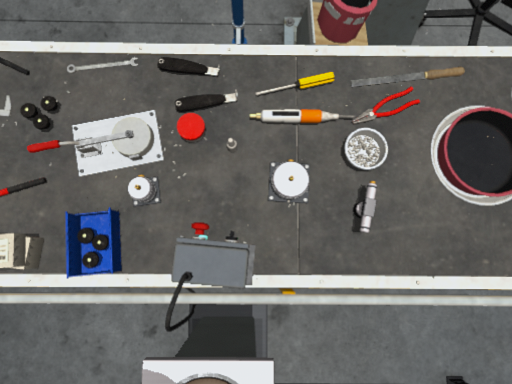

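The scene view shows the gauge at (185,222), the wide reservoir at (247,208) and the narrow one at (312,160). In the top view these are at (368,206), (290,180) and (143,189). The control box at (215,260) in the top view is an obstacle.

```bash
python3 - <<'E'
import cv2,numpy as np
a=cv2.imread("pics/top0.png")[150:240,255:395];b=cv2.imread("pics/scene0.png")[185:245,150:290]
a=cv2.resize(a,None,fx=4,fy=4,interpolation=2)[:, :560];b=cv2.resize(b,None,fx=4,fy=4,interpolation=2)
cv2.imwrite("pics/c0.png",np.vstack([a[:350],b]))
E
```

```text
(no output)
```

View pics/c0.png

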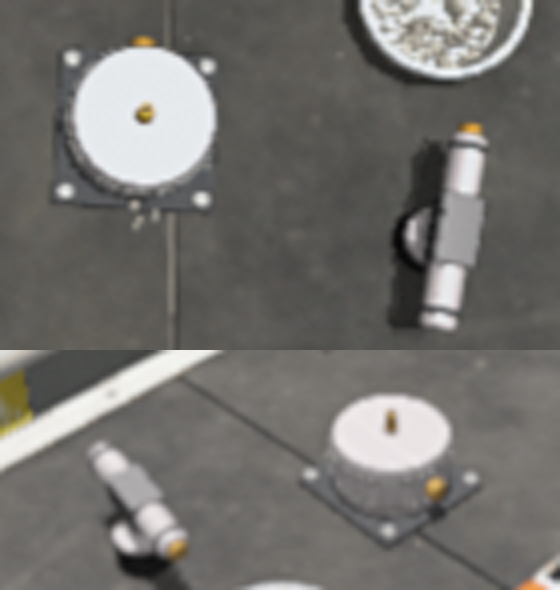

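The crop shows the gauge's grey block at about (369.7,207.5) in the top view, with its brass button (the +x end) at (373,182). The wide reservoir's brass tip is at (291.5,178) in the top view and (247.7,200.5) in the scene view.

```bash
python3 - <<'E'
from h import *
t,s=camera_model("top"),camera_model("scene")
for n,a,b in(("block",(369.75,207.5),(184.75,219.2)),("button",(373,182),(194.2,234.5)),("valve",(291.5,178),(247.7,200.5))):
    print(n,two(t,a,s,b))
A=onz(t,373,182,.06);B=onz(t,364.5,230.5,.06);print(A,B,np.degrees(np.arctan2(*(A-B)[[1,0]])), "blocktop",onz(t,369.75,207.5,.073),"valve",onz(t,291.5,178,.073),"narrow",onz(t,143,186,.083))
o=observe();print(camera_model("wrist")["tvec"])
E
```

```text
block (array([ 0.51933968, -0.38512598,  0.07156593]), np.float64(0.008822059753121059))
button (array([ 0.58163478, -0.40008127,  0.0637977 ]), np.float64(0.0043376926936886774))
valve (array([ 0.58908558, -0.19912239,  0.07155253]), np.float64(0.0055440545345326825))
[ 0.58092571 -0.40305202  0.06      ] [ 0.46195404 -0.37729442  0.06      ] -12.216110199779544 blocktop [ 0.51636691 -0.3881432   0.073     ] valve [ 0.58684926 -0.20092188  0.073     ] narrow [0.56259783 0.15431199 0.083     ]
[-0.62312348 -0.03545874  0.39010498]
```

send_rows --increments '[1, -3.45, -3.15, -1.6, 0, 1, -3.45, -3.15, -1.6, 0, 1, -3.45, -3.15, -1.6, 0, 1, -3.45, -3.15, -1.6, 0, 1, -3.45, -3.15, -1.6, 0]'

```text
time_s: 0.65
tcp_pos: [0.3015, 0.3953, 0.3031]
ee_rot: [-0.461, -3.107, 0.0]
contact_force: [1.5, 0.3, 0.9]
gripper_width: 0.0878
finger_force: 0.0
```

send_rows --increments '[1, -3.1, -3.25, 0, 0, 1, -3.1, -3.25, 0, 0, 1, -3.1, -3.25, 0, 0, 1, -3.1, -3.25, 0, 0, 1, -3.1, -3.25, 0, 0]'

```text
time_s: 1.15
tcp_pos: [0.4024, 0.1948, 0.3027]
ee_rot: [0.461, 3.107, 0.001]
contact_force: [0.8, 1.0, 0.1]
gripper_width: 0.0874
finger_force: 0.0
```

send_rows --increments '[1, -3.1, -3.25, 0, 0, 1, -3.1, -3.25, 0, 0, 1, -3.1, -3.25, 0, 0, 1, -3.1, -3.25, 0, 0, 1, -3.1, -3.25, 0, 0]'

```text
time_s: 1.65
tcp_pos: [0.5035, -0.0055, 0.3028]
ee_rot: [0.461, 3.107, 0.001]
contact_force: [0.9, 0.5, -0.1]
gripper_width: 0.0878
finger_force: 0.0
```

send_rows --increments '[1, -0.9, -2.9, 0.5, 0, 1, -0.9, -2.9, 0.5, 0, 1, -0.9, -2.9, 0.5, 0, 1, -0.9, -2.9, 0.5, 0, 1, -0.9, -2.9, 0.5, 0]'

```text
time_s: 2.15
tcp_pos: [0.5038, -0.1568, 0.2773]
ee_rot: [-0.461, -3.107, -0.0]
contact_force: [0.2, 0.3, 0.3]
gripper_width: 0.0878
finger_force: 0.0
```

send_rows --increments '[1, -0.9, -2.9, 0.5, 0, 1, -0.9, -2.9, 0.5, 0, 1, -0.9, -2.9, 0.5, 0, 1, -0.9, -2.9, 0.5, -4.6, 1, 0, 0, 0, 0]'

```text
time_s: 2.65
tcp_pos: [0.5031, -0.2814, 0.2569]
ee_rot: [-0.341, -3.122, 0.003]
contact_force: [-0.5, -0.6, 0.1]
gripper_width: 0.088
finger_force: 0.0
```

```bash
python3 - <<'E'
from h import *
s=observe();print(s["tcp_pos"],R.from_rotvec(s["ee_rot"]).as_matrix().round(3))
m,i=snap("wrist","w1.png");np.savez("w1.npz",**{k:np.array(v) for k,v in m.items()})
E
```

```text
[ 0.5030675  -0.28135161  0.25691892] [[-0.976  0.216 -0.002]
 [ 0.216  0.976 -0.002]
 [ 0.001 -0.002 -1.   ]]
```

View pics/w1.png

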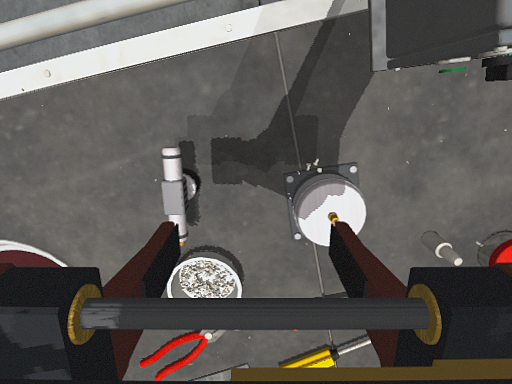

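The wrist view shows the gauge upright with its block at about (174,194), and the wide reservoir's brass tip at about (333,216). Next I refine both with masks.

```bash
python3 - <<'E'
from h import *
w=np.load("w1.npz");t=camera_model("top")
W=cv2.imread("pics/w1.png");T=cv2.imread("pics/top0.png")
def box(I,x0,x1,y0,y1,lo,hi):
    g=cv2.cvtColor(I,6)[y0:y1,x0:x1]; M=((g>lo)&(g<hi)).astype(np.uint8)
    M=cv2.morphologyEx(M,2,np.ones((3,3)))
    n,l,st,c=cv2.connectedComponentsWithStats(M)
    k=1+np.argmax(st[1:,4]); cn=cv2.findContours((l==k).astype(np.uint8),0,1)[0][0]
    r=cv2.minAreaRect(cn); print(st[k,4],r[1],r[2]); return r[0][0]+x0,r[0][1]+y0
def brass(I,x0,x1,y0,y1):
    h=cv2.cvtColor(I[y0:y1,x0:x1],cv2.COLOR_BGR2HSV)
    M=cv2.inRange(h,(8,110,60),(35,255,255)); y,x=np.nonzero(M); return x.mean()+x0,y.mean()+y0,len(x)
print(cv2.cvtColor(W,6)[194,155:205],cv2.cvtColor(T,6)[207,355:385])
a=box(W,155,205,140,245,90,165);b=box(T,355,390,190,225,95,175);print(a,b,two(w,a,t,b))
va=brass(W,318,348,205,225);vb=brass(T,284,298,170,186);print(va,vb,two(w,va[:2],t,vb[:2]))
g1=brass(W,170,190,232,252);g2=brass(T,366,380,176,188);print(g1,g2,two(w,g1[:2],t,g2[:2]))
E
```

```text
[ 94  96  99 100  99 100 104 129 155 164 161 166 163 167 164 164 165 169
 166 167 167 167 169 169 169 168 155 125  81  49  40  20  61 105 111 114
 134 144 143 104  54  71  73  65  75  95  96  94  93  90] [ 26  93 171 186 126 100  79  37  40  94 149 167 165 163 162 159 159 158
 157 140  95  88  88  85  85  84  85  86  86  86]
1002 (88.0, 24.0) 90.0
190 (10.554241180419922, 18.514646530151367) 10.30484676361084
(167.0, 184.0) (369.60000133514404, 206.70000076293945) (array([ 0.53711869, -0.44701908, -0.10195925]), np.float64(0.004713356869823947))
(np.float64(333.01408450704224), np.float64(217.67605633802816), 71) (np.float64(291.0), np.float64(178.0), 9) (array([ 0.58867554, -0.20072538,  0.06220541]), np.float64(0.0005246227530147772))
(np.float64(181.3684210526316), np.float64(243.4736842105263), 19) (np.float64(372.27272727272725), np.float64(181.54545454545453), 11) (array([ 0.58163985, -0.39842163,  0.06301348]), np.float64(0.003595630109971605))
```

```bash
python3 - <<'E'
from h import *
w=np.load("w1.npz");t=camera_model("top")
W=cv2.imread("pics/w1.png")
g=cv2.cvtColor(W,6)[165:220,155:190]
M=((g>140)&(g<185)).astype(np.uint8);M=cv2.morphologyEx(M,2,np.ones((5,5)))
n,l,st,c=cv2.connectedComponentsWithStats(M)
k=1+np.argmax(st[1:,4]);print(st[1:],c[1:])
p=c[k]+[155,165];b=(369.6,206.8)
print(p,two(w,p,t,b),onz(w,*p,.073),onz(t,*b,.073))
for q in ((p[0],st[k,1]+165),(p[0],st[k,1]+165+st[k,3])): print(onz(w,*q,.073))
E
```

```text
[[  7  17  21  33 585]] [[17.24273504 32.79316239]]
[172.24273504 197.79316239] (array([ 0.51904696, -0.38991216,  0.06472222]), np.float64(0.0012128177744988474)) [ 0.51689836 -0.38637037  0.073     ] [ 0.51805244 -0.38785535  0.073     ]
[ 0.49810579 -0.38065647  0.073     ]
[ 0.53806407 -0.39281663  0.073     ]
```

send_rows --increments '[1, -0.75, -2.0, 2.2, 0, 1, -0.75, -2.0, 2.2, 0, 1, -0.75, -2.0, 2.2, 0, 1, -0.75, -2.0, 2.2, 0, 1, -0.75, -2.0, 2.2, 0]'

```text
time_s: 3.2
tcp_pos: [0.5211, -0.3818, 0.1467]
ee_rot: [0.335, 3.123, 0.002]
contact_force: [-0.0, -0.6, -0.6]
gripper_width: 0.0876
finger_force: 0.0
```

```bash
python3 - <<'E'
from h import *
s=observe();print(s["tcp_pos"],s["ee_rot"])
m,i=snap("wrist","w2.png");np.savez("w2.npz",**{k:np.array(v) for k,v in m.items()})
s=observe();print(s["tcp_pos"],s["contact_force"],R.from_rotvec(s["ee_rot"]).as_matrix().round(3))
E
```

```text
[ 0.52108227 -0.38181037  0.14672302] [3.35018683e-01 3.12345784e+00 1.72235717e-03]
[ 0.51902285 -0.38432177  0.1430624 ] [-1.26752039 -0.78899914 -0.73543326] [[-0.977  0.214 -0.004]
 [ 0.214  0.977  0.001]
 [ 0.004 -0.    -1.   ]]
```

View pics/w2.png

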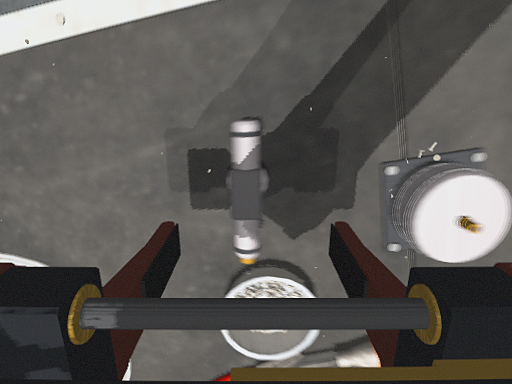

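The wrist view shows the gauge upright and parallel to the finger pads, midway between them: barrel from (245,122) to (246,262), block at about (246,194). I'm descending now.

send_rows --increments '[1, 0, -0.1, 2.5, 0, 1, 0, -0.1, 2.5, 0, 1, 0, -0.1, 2.5, 0, 1, 0, 0, 2.0, 0, 1, 0, 0, 0.7, 0]'

```text
time_s: 3.75
tcp_pos: [0.5193, -0.3832, 0.0437]
ee_rot: [-0.335, -3.121, -0.004]
contact_force: [0.7, 0.4, -0.2]
gripper_width: 0.0878
finger_force: 0.0
```

send_rows --increments '[1, 0, 0, 0, 0, 0.2, 0, 0, 0, 0, 0.2, 0, 0, 0, 0, 0.2, 0, 0, 0, 0, 0.2, 0, 0, 0, 0]'

```text
time_s: 4.25
tcp_pos: [0.5198, -0.3859, 0.0463]
ee_rot: [0.336, 3.123, -0.0]
contact_force: [-0.1, -0.2, 0.3]
gripper_width: 0.0592
finger_force: 0.0
```

send_rows --increments '[0.2, 0.1, 0, 0.3, 0, 0.2, 0, 0, 0, 0, 0.2, 0, 0, 0, 0, 0.2, 0, 0, 0, 0, 0.2, 0, 0, 0, 0]'

```text
time_s: 4.75
tcp_pos: [0.5185, -0.3856, 0.0426]
ee_rot: [-0.336, -3.124, 0.0]
contact_force: [-0.0, -1.1, -0.2]
gripper_width: 0.0259
finger_force: 30.0
```

send_rows --increments '[0, 0, 0, 0, 0, 0, 0, 0, 0, 0, 0, 0, 0, 0, 0, 0, 0, 0, 0, 0, 0, 0, 0, 0, 0]'

```text
time_s: 5.25
tcp_pos: [0.5185, -0.3856, 0.0426]
ee_rot: [-0.336, -3.123, 0.0]
contact_force: [0.0, -1.2, -1.0]
gripper_width: 0.0257
finger_force: 30.0
```

send_rows --increments '[0, 0, 0, -1.5, 0, 0, 0, 0, -2.5, 0, 0, 0, 0, -3, 0, 0, 0, 0, -3, 0, 0, 0, 0, -2.5, 0]'

```text
time_s: 5.75
tcp_pos: [0.5184, -0.3855, 0.1701]
ee_rot: [0.337, 3.123, -0.0]
contact_force: [-1.5, -0.4, -4.0]
gripper_width: 0.0257
finger_force: 30.0
```

send_rows --increments '[0, -0.3, 1.5, 0, 0, 0, -0.3, 2, 0, 0, 0, -0.3, 2.5, 0, 0, 0, -0.3, 2.5, 0, 0, 0, -0.3, 2.5, 0, 0]'

```text
time_s: 6.25
tcp_pos: [0.5565, -0.2782, 0.1662]
ee_rot: [-0.335, -3.122, -0.002]
contact_force: [0.4, 0.6, -3.5]
gripper_width: 0.0259
finger_force: 30.0
```

send_rows --increments '[0, -0.3, 2.5, 0, 0, 0, -0.3, 2.5, 0, 0, 0, -0.3, 2, 0, 0, 0, -0.2, 1, 0, 0, 0, -0.2, 0.5, 0, 0]'

```text
time_s: 6.75
tcp_pos: [0.5874, -0.1988, 0.1667]
ee_rot: [-0.333, -3.122, -0.001]
contact_force: [-0.2, -1.4, -3.3]
gripper_width: 0.0259
finger_force: 30.0
```

send_rows --increments '[0, 0, 0, 0, 0, 0, 0, 0, 0, 0, 0, 0, 0, 0, 0, 0, 0, 0, 0, 0, 0, 0, 0, 0, 0]'

```text
time_s: 7.25
tcp_pos: [0.5871, -0.2016, 0.1677]
ee_rot: [0.338, 3.123, -0.0]
contact_force: [0.2, 0.7, -2.8]
gripper_width: 0.0259
finger_force: 30.0
```

```bash
python3 - <<'E'
from h import *
s=observe();print(s["tcp_pos"],s["contact_force"],R.from_rotvec(s["ee_rot"]).as_matrix().round(3))
I=[]
m,a=snap("scene","s3.png");m,b=snap("top","t3.png");m,c=snap("wrist","w3.png");
np.savez("w3.npz",**{k:np.array(v) for k,v in m.items()})
f=cv2.resize(a[140:240,170:310],None,fx=4,fy=4,interpolation=2)[:, :,::-1]
g=cv2.resize(c[180:380,:],None,fx=1.09375,fy=1.0,interpolation=2)[:,:,::-1]
cv2.imwrite("pics/c3.png",np.vstack([f[:400],g]))
E
```

```text
[ 0.58714093 -0.20159572  0.16769861] [ 0.19104663  0.72210507 -2.84799247] [[-0.977  0.214  0.   ]
 [ 0.214  0.977 -0.   ]
 [-0.    -0.    -1.   ]]
```

View pics/c3.png

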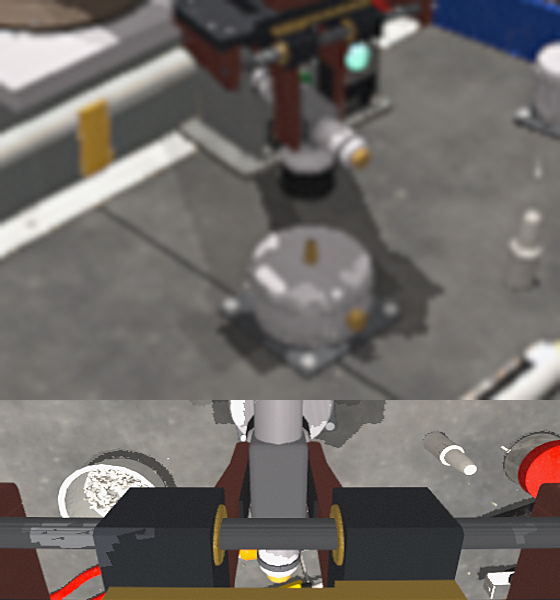

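The crop shows the bell hanging level above the valve. In scene pixels the bell mouth is at about (246.7,186), the valve tip at (247.7,201) and the button at (259.7,179).

```bash
python3 - <<'E'
from h import *
s=camera_model("scene");w=np.load("w3.npz")
print("bell",onz(s,246.7,186.2,.125),"valve",onz(s,247.7,201,.068))
b,e=two(s,(259.75,178.8),w,(253.5,356));print(b,e,"centre",b-.065*np.array([.977,-.214,0]))
E
```

```text
bell [ 0.58884315 -0.19974911  0.125     ] valve [ 0.58948541 -0.19548886  0.068     ]
[ 0.65067995 -0.21578646  0.18849943] 0.0024161840657560716 centre [ 0.58717495 -0.20187646  0.18849943]
```

send_rows --increments '[0, 0, 0.2, 0, 0, 0, 0, 0, 1.5, 0, 0, 0, 0, 1.5, 0, 0, 0, 0, 1.2, 0, 0, 0, 0, 0.6, 0]'

```text
time_s: 7.9
tcp_pos: [0.5867, -0.1986, 0.1172]
ee_rot: [-0.336, -3.121, -0.0]
contact_force: [0.6, 0.8, -3.3]
gripper_width: 0.0258
finger_force: 30.0
```

send_rows --increments '[0, 0, 0, 0.3, 0, 0, 0, 0, 0.3, 0, 0, 0, 0, 0.3, 0, 0, 0, 0, 0.2, 0, 0, 0, 0, 0, 0]'

```text
time_s: 8.4
tcp_pos: [0.5881, -0.1991, 0.1088]
ee_rot: [0.336, 3.123, -0.0]
contact_force: [-1.2, 0.2, -2.1]
gripper_width: 0.0259
finger_force: 30.0
```

send_rows --increments '[0, 0, 0, 0.2, 0, 0, 0, 0, 0.2, 0, 0, 0, 0, 0.2, 0, 0, 0, 0, 0.2, 0, 0, 0, 0, 0.1, 0]'

```text
time_s: 8.9
tcp_pos: [0.5881, -0.1992, 0.0998]
ee_rot: [0.336, 3.123, -0.0]
contact_force: [-0.8, -0.3, 2.5]
gripper_width: 0.0257
finger_force: 30.0
```

send_rows --increments '[0, 0, 0, 0.1, 0, 0, 0, 0, 0.1, 0, 0, 0, 0, 0, 0, 0, 0, 0, 0, 0, 0, 0, 0, 0, 0]'

```text
time_s: 9.4
tcp_pos: [0.588, -0.1991, 0.0978]
ee_rot: [0.336, 3.123, -0.0]
contact_force: [0.3, 0.0, 3.1]
gripper_width: 0.0255
finger_force: 30.0
```

send_rows --increments '[0, 0, 0, 0.1, 0, 0, 0, 0, 0, 0, 0, 0, 0, 0.1, 0, 0, 0, 0, 0, 0, 0, 0, 0, 0, 0]'

```text
time_s: 9.9
tcp_pos: [0.5881, -0.1994, 0.0973]
ee_rot: [0.336, 3.122, 0.0]
contact_force: [-4.3, 0.6, 16.2]
gripper_width: 0.0259
finger_force: 30.0
```

Force has risen to 16 N, so the bell is seated. I'm holding here and checking the rod.

send_rows --increments '[0, 0, 0, 0, 0, 0, 0, 0, 0, 0, 0, 0, 0, 0, 0, 0, 0, 0, 0, 0, 0, 0, 0, 0, 0]'

```text
time_s: 10.4
tcp_pos: [0.5881, -0.1994, 0.0973]
ee_rot: [0.336, 3.122, 0.001]
contact_force: [-4.5, 0.9, 16.4]
gripper_width: 0.026
finger_force: 30.0
```

```bash
python3 - <<'E'
from h import *
m,a=snap("scene","s4.png")
cv2.imwrite("pics/c4.png",cv2.resize(a[140:240,170:310],None,fx=5,fy=5,interpolation=2)[:,:,::-1])
E
```

```text
(no output)
```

View pics/c4.png

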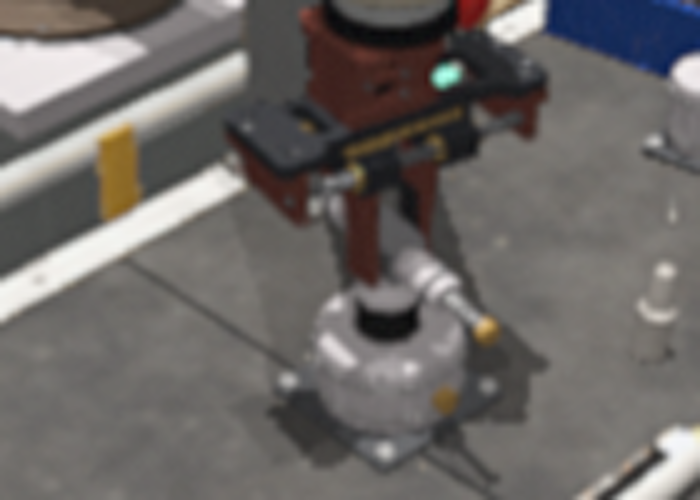

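The bell is seated on the drum (crop 388,320) and the rod is well out, with the button at (485,330). I'll hold for more than two seconds.

send_rows --increments '[0, 0, 0, 0, 0, 0, 0, 0, 0, 0, 0, 0, 0, 0, 0, 0, 0, 0, 0, 0, 0, 0, 0, 0, 0]'

```text
time_s: 10.95
tcp_pos: [0.5881, -0.1994, 0.0973]
ee_rot: [0.336, 3.122, 0.001]
contact_force: [-4.8, 0.8, 16.4]
gripper_width: 0.0261
finger_force: 30.0
```

send_rows --increments '[0, 0, 0, 0, 0, 0, 0, 0, 0, 0, 0, 0, 0, 0, 0, 0, 0, 0, 0, 0, 0, 0, 0, 0, 0]'

```text
time_s: 11.45
tcp_pos: [0.5881, -0.1994, 0.0974]
ee_rot: [0.336, 3.122, 0.001]
contact_force: [-3.9, 1.9, 16.0]
gripper_width: 0.0258
finger_force: 30.0
```

send_rows --increments '[0, 0, 0, 0, 0, 0, 0, 0, 0, 0, 0, 0, 0, 0, 0, 0, 0, 0, 0, 0, 0, 0, 0, 0, 0]'

```text
time_s: 11.95
tcp_pos: [0.5881, -0.1994, 0.0974]
ee_rot: [0.336, 3.122, 0.001]
contact_force: [-4.6, 0.9, 16.6]
gripper_width: 0.0261
finger_force: 30.0
```

send_rows --increments '[0, 0, 0, 0, 0, 0, 0, 0, 0, 0, 0, 0, 0, 0, 0, 0, 0, 0, 0, 0, 0, 0, 0, 0, 0]'

```text
time_s: 12.45
tcp_pos: [0.5881, -0.1994, 0.0973]
ee_rot: [0.336, 3.122, 0.001]
contact_force: [-5.4, 1.0, 17.1]
gripper_width: 0.0257
finger_force: 30.0
```

send_rows --increments '[0, 0, 0, -0.3, 0, 0, 0, 0, -0.7, 0, 0, 0, 0, -1.5, 0, 0, 0, 0, -2.5, 0, 0, 0, 0, -2.5, 0]'

```text
time_s: 12.95
tcp_pos: [0.5868, -0.1984, 0.171]
ee_rot: [-0.336, -3.121, -0.001]
contact_force: [-0.1, -0.2, -3.3]
gripper_width: 0.0258
finger_force: 30.0
```

send_rows --increments '[0, 0.3, -1.5, 0, 0, 0, 0.3, -2.5, 0, 0, 0, 0.3, -2.5, 0, 0, 0, 0.3, -2.5, 0, 0, 0, 0.3, -2.5, 0, 0]'

```text
time_s: 13.45
tcp_pos: [0.5467, -0.3094, 0.1693]
ee_rot: [-0.337, -3.121, -0.001]
contact_force: [-0.1, -0.4, -3.9]
gripper_width: 0.0262
finger_force: 30.0
```

send_rows --increments '[0, 0.3, -2.5, 0, 0, 0, 0.3, -2.5, 0, 0, 0, 0.3, -2, 0, 0, 0, 0.3, -1, 0, 0, 0, 0, 0, 0, 0]'

```text
time_s: 13.95
tcp_pos: [0.5176, -0.3855, 0.1698]
ee_rot: [-0.341, -3.121, 0.0]
contact_force: [-0.4, 0.3, -3.7]
gripper_width: 0.0255
finger_force: 30.0
```

send_rows --increments '[0, 0, 0, 2.5, 0, 0, 0, 0, 3, 0, 0, 0, 0, 3, 0, 0, 0, 0, 2, 0, 0, 0, 0, 1, 0]'

```text
time_s: 14.45
tcp_pos: [0.5196, -0.3813, 0.0531]
ee_rot: [-0.333, -3.121, -0.004]
contact_force: [0.7, -0.2, -3.0]
gripper_width: 0.0256
finger_force: 30.0
```

send_rows --increments '[0, 0, 0, 0.4, 0, 0, 0, 0, 0.2, 0, 0, 0, 0, 0.2, 0, 0, 0, 0, 0.1, 0, 0, 0, 0, 0, 0]'

```text
time_s: 14.95
tcp_pos: [0.5202, -0.3839, 0.0472]
ee_rot: [0.336, 3.123, -0.0]
contact_force: [0.3, 0.2, -2.7]
gripper_width: 0.0259
finger_force: 30.0
```

send_rows --increments '[0, 0, 0, 0.2, 0, 0, 0, 0, 0, 0, 0, 0, 0, 0.1, 0, 0, 0, 0, 0, 0, 0, 0, 0, 0, 0]'

```text
time_s: 15.45
tcp_pos: [0.5199, -0.3838, 0.0436]
ee_rot: [-0.336, -3.123, -0.0]
contact_force: [-0.2, -0.3, -3.7]
gripper_width: 0.0262
finger_force: 30.0
```

send_rows --increments '[0, 0, 0, 0.1, 0, 0, 0, 0, 0, 0, 0, 0, 0, 0, 0, 0, 0, 0, 0, 0, 0, 0, 0, 0, 0]'

```text
time_s: 15.95
tcp_pos: [0.5199, -0.3838, 0.0426]
ee_rot: [-0.336, -3.124, -0.0]
contact_force: [0.0, -0.6, -3.4]
gripper_width: 0.0261
finger_force: 30.0
```

send_rows --increments '[0, 0, 0, 0.1, 0, 0, 0, 0, 0, 0, 0, 0, 0, 0, 0, 0, 0, 0, 0, 0, 0, 0, 0, 0, 0]'

```text
time_s: 16.45
tcp_pos: [0.52, -0.3838, 0.0424]
ee_rot: [0.336, 3.123, 0.0]
contact_force: [-2.5, 2.6, 6.0]
gripper_width: 0.0264
finger_force: 30.0
```

Contact with the worktop at 6 N. I'm opening the gripper and rising straight up.

send_rows --increments '[0.5, 0, 0, 0, 0, 0.8, 0, 0, 0, 0, 1, 0, 0, 0, 0, 1, 0, 0, 0, 0, 1, 0, 0, 0, 0]'

```text
time_s: 16.95
tcp_pos: [0.52, -0.3838, 0.0416]
ee_rot: [-0.336, -3.124, 0.0]
contact_force: [-0.4, -0.1, -0.3]
gripper_width: 0.0623
finger_force: 0.0
```

send_rows --increments '[1, 0, 0, 0, 0, 1, 0, 0, 0, 0, 1, 0, 0, 0, 0, 1, 0, 0, 0, 0, 1, 0, 0, 0, 0]'

```text
time_s: 17.45
tcp_pos: [0.5199, -0.3838, 0.0416]
ee_rot: [0.336, 3.124, 0.0]
contact_force: [0.3, -0.2, 1.1]
gripper_width: 0.0876
finger_force: 0.0
```

send_rows --increments '[1, 0, 0, -1, 0, 1, 0, 0, -2, 0, 1, 0, 0, -3, 0, 1, 0, 0, -4, 0, 1, 0, 0, -4, 0]'

```text
time_s: 17.95
tcp_pos: [0.5195, -0.3837, 0.1836]
ee_rot: [-0.337, -3.123, 0.0]
contact_force: [-0.0, 0.6, -0.3]
gripper_width: 0.088
finger_force: 0.0
```

send_rows --increments '[1, 0, 0, -2, 0, 1, 0, 0, 0, 0, 1, 0, 0, 0, 0, 1, 0, 0, 0, 0, 1, 0, 0, 0, 0]'

```text
time_s: 18.45
tcp_pos: [0.5194, -0.3833, 0.2003]
ee_rot: [-0.336, -3.121, -0.001]
contact_force: [0.1, 0.3, -0.5]
gripper_width: 0.0879
finger_force: 0.0
```

```bash
python3 - <<'E'
from h import *
m,a=snap("scene","s5.png")
cv2.imwrite("pics/c5.png",cv2.resize(a[140:260,130:290],None,fx=4,fy=4,interpolation=2)[:,:,::-1])
E
```

```text
(no output)
```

View pics/c5.png

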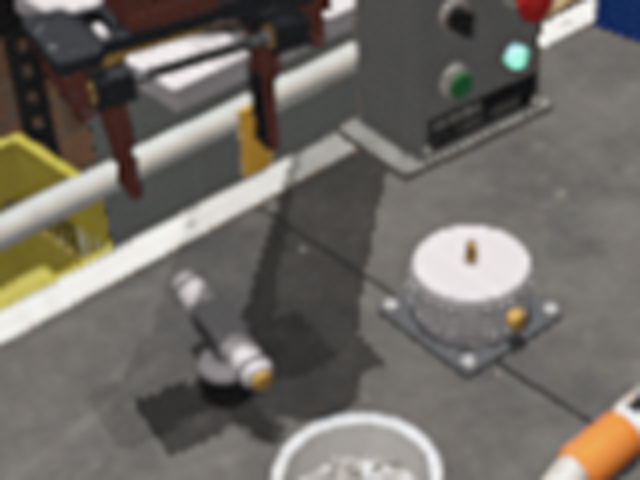

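The gauge stands upright on the worktop (crop 222,340) with its rod back in. The gripper is clear above it.

```bash
python3 -c "
from workcell import *
print(finish_job())"
```

```text
the job is handed in; nothing more can be done
None
```

The gauge was pressed onto the wide reservoir with its rod well out for over two seconds, then stood upright on the worktop again; the job was handed in at about 18.5 s, but no verdict came back.

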